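# Load the lower tier of a stacking drying rack and stack the upper tier on it

## Task

First stand the stout white paint pot upright on the deck of the lower tier of the stacking rack, then carry the loose upper tier over by its handle bar and lower it gently on top, without dropping it, so that all four of its feet are fully home in the sockets of the lower tier's corner posts and it sits level. Leave the slim paint jar standing where it is.

Things in the scene. Friction and masses are not known exactly. Their poses are not given: they have to be found in the camera images.
- lower_deck (a point): Centre of the upper face of the lower tier's slatted aluminium deck, 12 mm above the worktop. x is the tier's short side, y its long side, z up. Low rails 4 mm above the deck join its four dark square posts. The lower tier is fixed to the worktop; it may be on the robot's left and the loose upper tier on the right, or the reverse.
- lower_tier: The same lower tier, 122 x 152 mm, 58 mm tall; origin on the worktop under its centre, axes as for the deck. Square posts 22 mm wide, centres at x +-50 mm, y +-65 mm; each top is an open square socket, 15 mm wide, 14 mm deep (socket floor at z = 44 mm, rim at 58 mm). A shop light hangs over the bench, its underside 0.62 m above the worktop, from 0.58 to 0.70 m in front of the robot: keep the arm low there.
- upper_bar (a point): Centre of the dark handle bar across the middle of the loose upper tier (0.35 kg), 76 mm above its foot tips. Bar 14 mm wide (x), 12 mm tall, 98 mm long (y); uprights at y +-46 mm carry it, over 80 mm clear between them; 36 mm above the deck. x short side, y long side, z up. Seated, this point is 108 mm above the lower deck's upper face, straight over its centre.
- upper_tier: The same upper tier, slatted like the lower, 118 x 148 mm; origin level with the foot tips, 76 mm below the bar's centre. Legs at x +-50 mm, y +-65 mm: round, 18 mm thick, ending in a foot 11 mm thick, 16 mm long, its last 5 mm tapering to 6 mm. It stands on its feet on the worktop. Turned half round it fits as well.
- stout_pot_mid (a point): Centre, half-way up, of the stout white paint pot with white lid: round, 40 mm across, 50 mm tall, 0.06 kg, standing on the worktop; z is its upright axis. On the lower deck it clears the seated upper tier by 16 mm.
- slim_jar_mid (a point): Centre, half-way up, of the slim paint jar with a tall black cap: 26 mm across, 64 mm tall, standing on the worktop on either side of the stout pot. To be left alone.
- stout_pot: The same stout pot; its origin is the centre of its underside.
Mind the look-alikes: they are no part of the job. Several things look just like the stout_pot: the one meant starts farthest to the robot's right.

How it is judged:
On the way, in this order (a step that is already met when the one before it is completed fails the run):
1. the stout pot stands released on the lower tier's deck (x of stout_pot_mid in the frame of lower_deck between -0.04 and 0.04 m and y of stout_pot_mid in the frame of lower_deck between -0.055 and 0.055 m and z of stout_pot_mid in the frame of lower_deck between 0.021 and 0.029 m and angle between stout_pot_mid's own z axis and vertical below 0.1 rad and contact force between the fingers and stout_pot below 0.1 N), for 0.2 s.
2. the upper tier is seated with all four feet in the sockets (z of upper_bar in the frame of lower_deck between 0.105 and 0.111 m and horizontal distance between upper_bar and lower_deck below 0.006 m and angle between the x axis of upper_bar and the x axis of lower_deck, either way round below 0.06 rad and angle between upper_bar's own z axis and vertical below 0.03 rad), for 0.2 s.
At the end, for the whole second after the job is handed in: Pot upright on the lower deck (middle 21 to 29 mm above it, within 40 mm in x and 55 mm in y of its centre); bar 105 to 111 mm above the deck, within 6 mm of its centre, parallel within 0.06 and level within 0.03 rad; both released, at rest; slim jar upright, moved under 30 mm (all of step 1 and all of step 2 and contact force between the fingers and upper_tier below 0.1 N and linear speed of each of upper_tier, stout_pot below 0.02 m/s and angle between slim_jar_mid's own z axis and vertical below 0.1 rad and distance of slim_jar_mid from where it was at the start of the episode below 0.03 m); the robot touches nothing.
It fails at once if the slim jar is knocked over (angle between slim_jar_mid's own z axis and vertical above 0.6 rad).
It fails at once if the upper tier is dropped onto the lower tier (falls faster than 0.6 m/s onto it) (linear speed of upper_tier above 0.6 m/s and horizontal distance between upper_bar and lower_deck below 0.03 m and z of upper_bar in the frame of lower_deck below 0.135 m).
It also fails if it takes over 58 s, if anything falls off the work surface, if the arm or the gripper's body presses on something with over 40 N, if the wrist force passes 120 N, or if a joint passes its speed limit or range.

## Robot

A 7-joint arm with a two-finger parallel gripper is mounted at the origin on a cart in front of the work surface, level with it; the furniture and walls round the work are solid. World frame = base frame: x ahead of the robot, y to its left, z up, the work surface at z = 0. Lengths are in m, angles in rad, forces in N, time in s.
With the tool pointing down it reaches from about 0.425 to 0.975 m from the base axis. Payload 16.7 kg.
Tool frame: the origin (TCP) lies midway between the tips of the shut fingers; the grasp point (between the pads) lies 19 mm behind it; z points along the fingers, y is the line along which they close (so a half turn about z gives the same grasp; the last joint's range is limited). The gripper opens to 85 mm and grips with 20 to 120 N. Pads are 22 mm wide; open, the fingers measure 114 mm over their backs; the gripper's body (76 mm by 85 mm) begins 54 mm behind the grasp point. The pads swing forward as they close: fully open they stand 13 mm farther back than shut.
Start: joints at [-1.411, 0.426, 0.074, 1.606, -0.034, 1.111, -0.067], TCP at [0.206, 0.643, 0.231] pointing down, gripper open.
Joint ranges: [-2.85, 2.85], [-0.5, 2.14], [-1.23, 1.37], [0.21, 2.46], [-1.02, 4.16], [0.16, 2.05], [-2.73, 2.73]. Speed limits (rad/s): [1.89, 1.89, 2.39, 2.39, 3.01, 3.01, 3.01].

## Interface

Orientations are given as a rotation vector (axis times angle).
In Python, from cell import monitor, get_image, workorder gives the robot as it stands. The module is installed in compiled form; this text tells all that it offers.
- The arm moves only by the tool arm_command, never from a script. Its argument "rows" is a list that holds one entry, the list of rows, each a list of 6 numbers: the shift along the world's x, y, z in mm, then the turn, a rotation vector about the world's x, y, z in rad. In form: [[[x, y, z, ax, ay, az], ...]]. A call has exactly 10 rows; each row is the pose to reach, as a shift and turn from the pose commanded when the call began; what a row does not reach only later rows make up. A row lasts 1/12 s, in which the tool goes at most 41.7 mm and 7.16 degrees, less where a joint would pass 70% of its speed; a pose out of reach is approached as far as the arm can. A call with a gripper value outside its range is refused whole. "grip" is the closure, from -1 (fully open) to 1 (shut), so that 0 is half open, set as the call begins (left out, the last holds). The fingers move at their own pace and stop on an object; "grip_force" is the grip in N (left out, the last holds). Time passes only in rows, so rows that repeat a pose let the fingers close, or fill a call up. It gives the time, the measured TCP pose, the force, the opening and the grip force at its end, in the units of the state.
- monitor.get_state(): the state, without advancing time (a new reading comes with each control period).
- get_image(name): name is "scene" or "top" or "wrist"; returns a dict with "img" (400x640x3 uint8, blue, green, red), "range_z" (400x640 float32, m along the optical axis (not along the pixel's ray), 0 where there is no reading), "fov_y" (degrees; the focal length in pixels is half the picture's height over the tangent of half this angle, whatever the lens; pixels are square), "cx", "cy" (the principal point, pixels), "origin" and "orientation" of the camera in the world. Camera axes: x right, y down, z forward; pixel columns grow to the right and rows downward; lengths in m; the calibration is good to about 2 mm. A picture is of the moment at which its call begins.
- workorder.close_job(): hands the job in; it is judged then, once.
The state is a dict: "time": time; "q": joint angles; "qvel": joint speeds; "joint_torque": joint torques, N m; "tcp_pos": TCP position; "ee_rot": TCP orientation; "contact_force": force on the tool from outside, world axes, zero at the start; "ft_torque": the same for the moment, N m; "grip_width": finger opening in m; "grasp_force": force on a finger pad.
Only numpy, scipy, OpenCV 4.12 (cv2) and the standard library are available. Lean on these libraries where they do the work, as an engineer would, in place of code of your own. Each camera call takes 0.05 s, during which the arm holds its last target. There are 200 camera calls.

## Working session

There is one attempt and no reset: what is moved stays moved. The work goes in short steps, Python scripts to look and compute and a tool call to move; the robot and the scene stay as the last step left them, time stands still between calls to the robot, and variables do not carry over. Pictures are saved under pics/ and viewed, at most 11 in all, crops included, and the job is handed in when it is done.

Besides the shell and the picture viewer there is one more tool, called after ">>>" in YAML: its name, and indented under it one key for each argument. arm_command: Moves the arm, as the interface text tells. Its arguments: {"type":"object","properties":{"rows":{"type":"array","items":{"type":"array","items":{"type":"array","items":{"type":"number"}}}},"grip":{"type":"number"},"grip_force":{"type":"number"}},"required":["rows"]}

```bash
mkdir -p pics; cat > h.py <<'E'
import numpy as np, cv2, pickle
from scipy.spatial.transform import Rotation as R
from cell import monitor, get_image, workorder
def grab(n):
    d=get_image(n); 
    o=np.array(d["orientation"],float)
    d["R"]=o if o.shape==(3,3) else (R.from_rotvec(o).as_matrix() if o.size==3 else R.from_quat(o).as_matrix())
    d["f"]=200/np.tan(np.radians(d["fov_y"])/2); d["o"]=np.array(d["origin"]); return d
def plane(d,uv,z):
    uv=np.atleast_2d(uv).astype(float)
    r=np.c_[(uv[:,0]-d["cx"])/d["f"],(uv[:,1]-d["cy"])/d["f"],np.ones(len(uv))]@d["R"].T
    return d["o"]+r*((z-d["o"][2])/r[:,2])[:,None]
def cloud(d):
    v,u=np.mgrid[0:400,0:640]; Z=d["range_z"]
    p=np.stack([(u-d["cx"])/d["f"]*Z,(v-d["cy"])/d["f"]*Z,Z],-1)@d["R"].T+d["o"]
    p[Z<=0]=np.nan; return p
def proj(d,P):
    c=(np.atleast_2d(P)-d["o"])@d["R"]; return c[:,:2]/c[:,2:]*d["f"]+[d["cx"],d["cy"]]
E
python3 - <<'E'
from h import *
s=monitor.get_state(); print({k:np.round(v,3) for k,v in s.items()})
for n in("scene","top"):
    d=grab(n); print(n,d["orientation"],d["o"],d["f"],d["cx"],d["cy"]); cv2.imwrite(f"pics/{n}0.png",d["img"]); pickle.dump(d,open(f"{n}0.pkl","wb"))
E
```

```text
{'time': np.float64(0.0), 'q': array([-1.411,  0.427,  0.074,  1.607, -0.034,  1.111, -0.067]), 'qvel': array([-0.002,  0.001, -0.001, -0.001,  0.001, -0.002, -0.001]), 'joint_torque': array([ 2.0000e-03, -9.4988e+01,  3.7610e+00, -4.6353e+01,  1.9000e-02,
        1.0000e-02,  0.0000e+00]), 'tcp_pos': array([0.206, 0.642, 0.231]), 'ee_rot': array([-4.850e-01, -3.104e+00,  2.000e-03]), 'contact_force': array([-0.139,  0.188,  0.136]), 'ft_torque': array([-0.016,  0.002,  0.039]), 'grasp_force': np.float64(0.0), 'grip_width': np.float64(0.086)}
scene [-1.99914792  0.5968398  -0.38554806] [-0.23632937 -0.91843795  0.70927768] 467.1107978980599 320.8987802103261 196.6360497309745
top [-2.17759618  2.1911241  -0.05418142] [0.36266167 0.06815595 1.6568827 ] 435.1399102754073 320.8457383040859 200.522571799652
```

View pics/scene0.png

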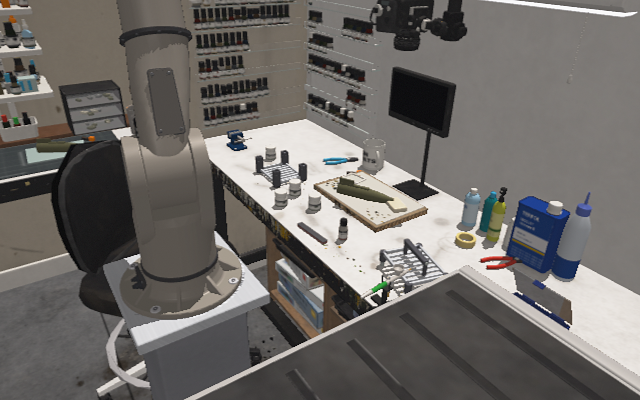

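View pics/top0.png

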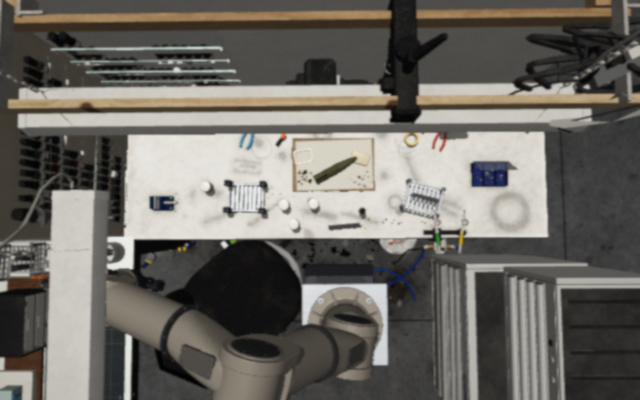

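The top view shows look-alike pots at pixels (207,186), (285,205), (295,225) and (314,204). The slim dark-capped jar is at (363,213). The lower tier is on the left at (246,198), and the upper tier is on the right at (424,198). The pot farthest to the robot's right is (314,204), and in the scene view it should be (315,201).

```bash
python3 - <<'E'
from h import *
d=pickle.load(open("top0.pkl","rb")); s=pickle.load(open("scene0.pkl","rb"))
for n,uv,z in [("potR",(314,204),.05),("pot",(285,205),.05),("pot",(295,225),.05),("pot",(207,186),.05),("jar",(363,213),.064),("low",(246,198),.04),("up",(424,198),.05)]:
    p=plane(d,uv,z)[0]; print(n,p.round(3),"scene px",proj(s,p).round(0))
p=cloud(d)
for lo,hi in(((0.4,.1),(.75,.5)),((.4,-.5),(.75,-.1))):
    m=(p[...,2]>.03)&(p[...,2]<.13)&(p[...,0]>lo[0])&(p[...,0]<hi[0])&(p[...,1]>lo[1])&(p[...,1]<hi[1])
    n,l,st,c=cv2.connectedComponentsWithStats(m.astype(np.uint8))
    for i in range(1,n):
        if st[i,4]>6: q=p[l==i]; print(c[i].round(1),st[i,4],q.mean(0).round(3),q[:,2].max().round(3))
c1=cv2.resize(d["img"][165:245,200:460],None,fx=3,fy=3,interpolation=2)
c2=cv2.resize(s["img"][140:300,230:460],None,fx=2,fy=2,interpolation=2)
o=np.zeros((c1.shape[0]+c2.shape[0],780,3),np.uint8);o[:240]=c1;o[240:,:460]=c2
cv2.imwrite("pics/crop1.png",o)
E
```

```text
potR [0.449 0.112 0.05 ] scene px [[314. 195.]]
pot [0.446 0.22  0.05 ] scene px [[294. 182.]]
pot [0.372 0.183 0.05 ] scene px [[280. 192.]]
pot [0.519 0.51  0.05 ] scene px [[271. 147.]]
jar [ 0.414 -0.067  0.064] scene px [[340. 220.]]
low [0.474 0.366 0.04 ] scene px [[279. 166.]]
up [ 0.469 -0.294  0.05 ] scene px [[413. 261.]]
[304.4 164. ] 1380 [0.6   0.148 0.041] 0.093
[227.  182.7] 44 [0.531 0.436 0.049] 0.066
[261.8 183.5] 39 [0.526 0.306 0.05 ] 0.067
[312.8 203.5] 82 [0.451 0.117 0.049] 0.06
[283.3 204.6] 86 [0.448 0.226 0.049] 0.061
[225.9 209.6] 45 [0.43  0.439 0.05 ] 0.062
[261.  210.5] 42 [0.426 0.309 0.049] 0.062
[372.2 164.7] 158 [ 0.596 -0.106  0.038] 0.049
[479.1 165.4] 60 [ 0.584 -0.49   0.077] 0.118
[422.5 197.6] 780 [ 0.47  -0.289  0.047] 0.09
[463.2 213.4] 17 [ 0.411 -0.431  0.066] 0.072
```

View pics/crop1.png

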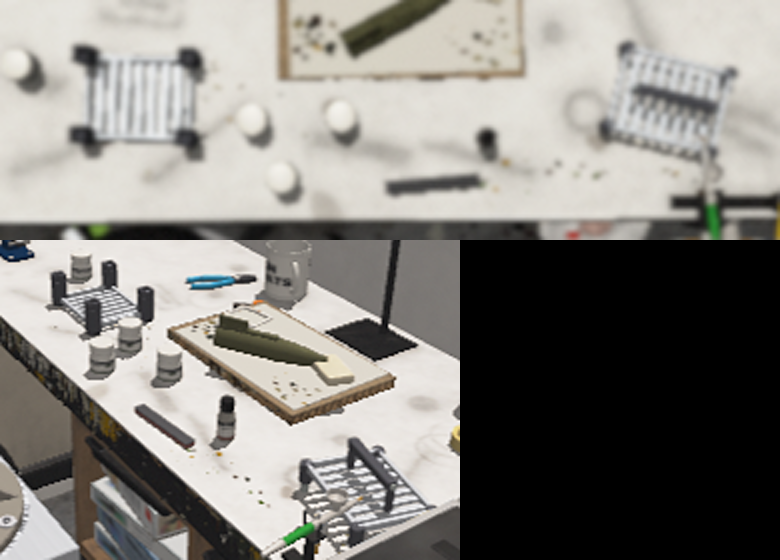

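>>> arm_command:
  rows:
    - [[26,-27,7,0,0,0.03],[53,-54,14,0,0,0.06],[79,-82,21,0,0,0.09],[106,-109,28,0,0,0.12],[132,-136,35,0,0,0.15],[158,-163,42,0,0,0.18],[185,-190,49,0,0,0.21],[211,-218,56,0,0,0.24],[240,-250,63,0,0,0.27],[254,-272,70,0,0,0.275]]
  grip: -1

```text
time: 0.93
tcp_pos: [0.4624, 0.3675, 0.3014]
ee_rot: [0.056, 3.141, -0.002]
contact_force: [0.8, -0.4, -1.0]
grip_width: 0.0853
grasp_force: 0.0
```

```bash
python3 - <<'E'
from h import *
s=monitor.get_state(); print(s["time"],s["tcp_pos"],s["ee_rot"],s["q"])
d=grab("wrist"); print(d["o"],d["f"],d["R"].round(2)); cv2.imwrite("pics/w1.png",d["img"]); pickle.dump(d,open("w1.pkl","wb"))
E
```

```text
0.9333 [0.46235687 0.36751608 0.30140508] [ 5.59163824e-02  3.14066990e+00 -1.51406112e-03] [-0.93323486  0.23281407  0.18314389  1.72426067 -0.0442311   1.18898334
  0.79677087]
[0.39464993 0.37195733 0.44397298] 324.3746813954043 [[ 0.03  0.96  0.27]
 [ 1.   -0.03 -0.01]
 [-0.    0.27 -0.96]]
```

View pics/w1.png

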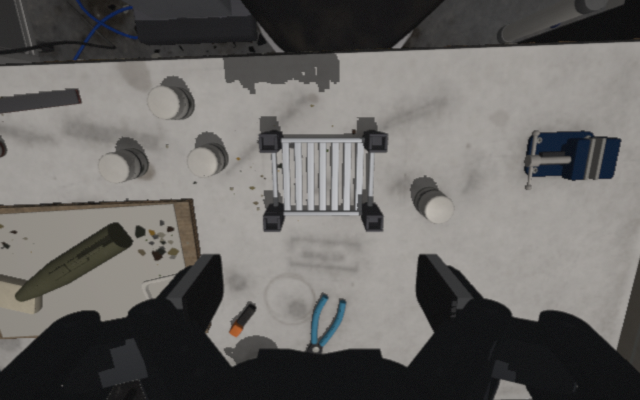

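The wrist view shows the lower tier with post tops at (270,141), (377,141), (273,217) and (373,216). The target pot is at (120,166), the leftmost in this view and so the robot's right.

```bash
cat > lt.py <<'E'
from h import *
def posts(d):
    p=cloud(d); m=((p[...,2]>.052)&(p[...,2]<.066)&(d["img"].max(2)<110)).astype(np.uint8)
    n,l,st,c=cv2.connectedComponentsWithStats(m); out=[]
    for i in range(1,n):
        if st[i,4]>60:
            q=p[l==i]; r=cv2.minAreaRect(np.argwhere(l==i)[:,::-1].astype(np.float32))
            xy=plane(d,r[0],.058)[0]; print(c[i].round(1),st[i,4],q.mean(0).round(4),xy.round(4),np.round(r[1],1)); out.append(xy[:2])
    return np.array(out)
E
python3 - <<'E'
from lt import *
d=pickle.load(open("w1.pkl","rb")); q=posts(d)
p=cloud(d)
m=(p[...,2]>.046)&(p[...,2]<.056)&(d["img"].min(2)>140)
n,l,st,c=cv2.connectedComponentsWithStats(m.astype(np.uint8))
for i in range(1,n):
    if st[i,4]>100: print("white",c[i].round(1),st[i,4],p[l==i].mean(0).round(4),plane(d,c[i],.05)[0].round(4))
E
```

```text
[267.9 142.9] 221 [0.4279 0.3103 0.0571] [0.4274 0.3112 0.058 ] [19. 19.]
[377.8 142.3] 225 [0.4317 0.4397 0.0574] [0.4318 0.4398 0.058 ] [19. 18.]
[590.3 158. ] 1936 [0.4587 0.6917 0.0589] [0.4593 0.6741 0.058 ] [42.  93.9]
[373.9 222.4] 195 [0.5312 0.4362 0.0571] [0.5304 0.4368 0.058 ] [17. 18.]
[271.4 222.4] 205 [0.5268 0.3071 0.057 ] [0.5266 0.3074 0.058 ] [17. 17.]
[ 71.1 264.1] 1254 [0.5739 0.0435 0.0613] [0.5759 0.0348 0.058 ] [ 34.9 131.3]
[636.2 353.4] 220 [0.7409 0.811  0.0576] [0.7338 0.8067 0.058 ] [41.  9.]
white [162.8 102.7] 728 [0.3783 0.1907 0.0497] [0.3783 0.1908 0.05  ]
white [201.7 162.8] 643 [0.4498 0.2266 0.0498] [0.4497 0.2267 0.05  ]
white [112.8 168.5] 624 [0.453  0.1167 0.0497] [0.4529 0.1169 0.05  ]
white [439.3 210.2] 584 [0.5202 0.5202 0.0501] [0.5202 0.5202 0.05  ]
```

>>> arm_command:
  rows:
    - [[-1,-30,-22,0,0,0],[-2,-60,-44,0,0,0],[-3,-90,-66,0,0,0],[-4,-120,-88,0,0,0],[-5,-150,-110,0,0,0],[-6,-180,-132,0,0,0],[-7,-210,-154,0,0,0],[-7,-240,-176,0,0,0],[-8,-253,-190,0,0,0],[-8,-253,-190,0,0,0]]

```text
time: 1.82
tcp_pos: [0.4499, 0.1141, 0.1088]
ee_rot: [-0.061, -3.137, 0.004]
contact_force: [-0.9, -1.0, -0.1]
grip_width: 0.0851
grasp_force: 0.0
```

```bash
python3 - <<'E'
from h import *
d=grab("wrist");s=monitor.get_state(); print(s["tcp_pos"],s["ee_rot"],s["q"])
p=cloud(d)
m=(p[...,2]>.046)&(p[...,2]<.056)&(d["img"].min(2)>140)
n,l,st,c=cv2.connectedComponentsWithStats(m.astype(np.uint8))
for i in range(1,n):
    if st[i,4]>300: print("white",c[i].round(1),st[i,4],plane(d,cv2.minEnclosingCircle(np.argwhere(l==i)[:,::-1].astype(np.float32))[0],.05)[0].round(4))
E
```

```text
[0.45079135 0.11617269 0.11017119] [-5.88654006e-02 -3.13846056e+00  2.50515887e-03] [-0.6317717   0.2542735   0.27579505  2.18652282 -0.10379723  0.71568537
  1.24752246]
white [439.7  99. ] 3113 [0.377  0.1901 0.05  ]
white [488.6 211.9] 2328 [0.4481 0.2262 0.05  ]
white [319.9 222.6] 2268 [0.4529 0.1165 0.05  ]
```

>>> arm_command:
  rows:
    - [[2,0,-16,0,0,0],[2,0,-32,0,0,0],[2,0,-48,0,0,0],[2,0,-62,0,0,0],[2,0,-74,0,0,0],[2,0,-84,0,0,0],[2,0,-91,0,0,0],[2,0,-95,0,0,0],[2,0,-95,0,0,0],[2,0,-95,0,0,0]]

```text
time: 2.7
tcp_pos: [0.454, 0.118, 0.0166]
ee_rot: [0.055, 3.141, 0.0]
contact_force: [0.6, 0.1, 1.2]
grip_width: 0.0855
grasp_force: 0.0
```

>>> arm_command:
  rows:
    - [[0,0,0,0,0,0],[0,0,0,0,0,0],[0,0,0,0,0,0],[0,0,0,0,0,0],[0,0,0,0,0,0],[0,0,0,0,0,0],[0,0,0,0,0,0],[0,0,0,0,0,0],[0,0,0,0,0,0],[0,0,0,0,0,0]]
  grip: 1
  grip_force: 25

```text
time: 3.53
tcp_pos: [0.454, 0.1179, 0.0167]
ee_rot: [0.055, 3.141, 0.0]
contact_force: [-2.5, -0.3, 7.9]
grip_width: 0.04
grasp_force: 24.2
```

>>> arm_command:
  rows:
    - [[0,0,15,0,0,0],[0,0,35,0,0,0],[0,0,60,0,0,0],[0,0,85,0,0,0],[2,20,100,0,0,0],[5,50,100,0,0,0],[8,85,100,0,0,0],[12,120,100,0,0,0],[15,155,100,0,0,0],[18,190,100,0,0,0]]

```text
time: 4.37
tcp_pos: [0.4716, 0.3095, 0.1165]
ee_rot: [0.055, 3.141, 0.0]
contact_force: [1.0, -0.3, -1.0]
grip_width: 0.04
grasp_force: 25.6
```

>>> arm_command:
  rows:
    - [[3,30,0,0,0,0],[6,52,0,0,0,0],[7,62,0,0,0,0],[7,66,0,0,0,0],[7,66,0,0,0,0],[7,66,-10,0,0,0],[7,66,-22,0,0,0],[7,66,-34,0,0,0],[7,66,-46,0,0,0],[7,66,-56,0,0,0]]

```text
time: 5.2
tcp_pos: [0.4784, 0.3728, 0.0584]
ee_rot: [-0.056, -3.14, 0.002]
contact_force: [-0.2, 0.6, -0.8]
grip_width: 0.0399
grasp_force: 25.6
```

>>> arm_command:
  rows:
    - [[0,0,-6,0,0,0],[0,0,-12,0,0,0],[0,0,-18,0,0,0],[0,0,-23,0,0,0],[0,0,-27,0,0,0],[0,0,-30,0,0,0],[0,0,-31,0,0,0],[0,0,-31.5,0,0,0],[0,0,-31.5,0,0,0],[0,0,-31.5,0,0,0]]

```text
time: 6.03
tcp_pos: [0.4789, 0.374, 0.0291]
ee_rot: [0.055, 3.141, 0.0]
contact_force: [0.4, -0.1, -0.1]
grip_width: 0.0397
grasp_force: 25.9
```

>>> arm_command:
  rows:
    - [[0,0,-0.5,0,0,0],[0,0,-0.8,0,0,0],[0,0,-0.8,0,0,0],[0,0,-0.8,0,0,0],[0,0,-0.8,0,0,0],[0,0,-0.8,0,0,0],[0,0,-0.8,0,0,0],[0,0,-0.8,0,0,0],[0,0,-0.8,0,0,0],[0,0,-0.8,0,0,0]]

```text
time: 6.87
tcp_pos: [0.479, 0.374, 0.0288]
ee_rot: [0.055, 3.141, 0.001]
contact_force: [-2.1, -3.2, 10.4]
grip_width: 0.0397
grasp_force: 26.8
```

>>> arm_command:
  rows:
    - [[0,0,0,0,0,0],[0,0,0,0,0,0],[0,0,0,0,0,0],[0,0,0,0,0,0],[0,0,0,0,0,0],[0,0,0,0,0,0],[0,0,0,0,0,0],[0,0,0,0,0,0],[0,0,0,0,0,0],[0,0,0,0,0,0]]
  grip: -1

```text
time: 7.7
tcp_pos: [0.4788, 0.3738, 0.028]
ee_rot: [-0.055, -3.141, 0.0]
contact_force: [0.0, -0.4, -0.5]
grip_width: 0.0856
grasp_force: 0.0
```

>>> arm_command:
  rows:
    - [[0,0,8,0,0,0],[0,0,20,0,0,0],[0,0,35,0,0,0],[0,0,55,0,0,0],[0,0,80,0,0,0],[0,0,110,0,0,0],[0,0,145,0,0,0],[0,0,180,0,0,0],[0,0,200,0,0,0],[0,0,200,0,0,0]]

```text
time: 8.53
tcp_pos: [0.4805, 0.375, 0.2343]
ee_rot: [0.055, 3.136, 0.009]
contact_force: [-0.2, 1.0, 0.9]
grip_width: 0.0854
grasp_force: 0.0
```

```bash
python3 - <<'E'
from lt import *
d=grab("wrist");s=monitor.get_state(); print(s["tcp_pos"],s["ee_rot"],s["q"])
q=posts(d)
p=cloud(d)
m=(p[...,2]>.052)&(p[...,2]<.07)&(d["img"].min(2)>140)
n,l,st,c=cv2.connectedComponentsWithStats(m.astype(np.uint8))
for i in range(1,n):
    if st[i,4]>200: print("white",c[i].round(1),st[i,4],p[l==i].mean(0).round(4))
E
```

```text
[0.47972597 0.37447862 0.23176941] [0.05504011 3.13760089 0.00626967] [-0.95601254  0.31843942  0.23476086  1.77424554 -0.08451174  1.05332312
  0.84455444]
[246.8 129.6] 341 [0.4279 0.3106 0.0573] [0.4277 0.3109 0.058 ] [23. 24.]
[380.9 128.8] 309 [0.4316 0.4394 0.0574] [0.4317 0.4398 0.058 ] [22. 23.]
[619.5 149.1] 1384 [0.4592 0.6735 0.0584] [0.4588 0.6553 0.058 ] [51. 77.]
[637.6 165.1] 63 [0.4762 0.6978 0.0559] [0.4725 0.6943 0.058 ] [22.  4.]
[318.1 161.8] 68 [0.4612 0.3778 0.0576] [0.4626 0.3774 0.058 ] [33.  10.5]
[376.2 225.9] 294 [0.531  0.4363 0.0568] [0.53   0.4364 0.058 ] [21. 21.]
[253.  226.5] 310 [0.5269 0.3074 0.0569] [0.5264 0.3077 0.058 ] [21. 22.]
[ 45.6 260. ] 1110 [0.5553 0.0855 0.0609] [0.561  0.0679 0.058 ] [37.8 97.1]
white [317.4 179. ] 1002 [0.4777 0.3766 0.0619]
```

>>> arm_command:
  rows:
    - [[0,-25,8,0,0,-0.06],[0,-58,16,0,0,-0.15],[0,-92,24,0,0,-0.24],[0,-126,32,0,0,-0.33],[0,-160,40,0,0,-0.42],[0,-194,48,0,0,-0.51],[0,-228,56,0,0,-0.6],[0,-262,64,0,0,-0.69],[0,-296,70,0,0,-0.78],[0,-330,70,0,0,-0.87]]

```text
time: 9.42
tcp_pos: [0.4785, 0.0421, 0.2989]
ee_rot: [1.38, 2.822, 0.002]
contact_force: [1.5, -0.3, -0.6]
grip_width: 0.0853
grasp_force: 0.0
```

>>> arm_command:
  rows:
    - [[0,-34,0,0,0,-0.1],[0,-68,0,0,0,-0.2],[0,-102,0,0,0,-0.3],[0,-136,0,0,0,-0.4],[0,-170,0,0,0,-0.5],[0,-204,0,0,0,-0.6],[-2,-238,0,0,0,-0.7],[-4,-270,0,0,0,-0.77],[-6,-300,0,0,0,-0.82],[-8,-320,0,0,0,-0.84]]

```text
time: 10.25
tcp_pos: [0.4696, -0.2788, 0.2979]
ee_rot: [-2.411, -2.014, 0.001]
contact_force: [0.2, 0.8, -0.9]
grip_width: 0.0853
grasp_force: 0.0
```

```bash
python3 - <<'E'
from h import *
d=grab("wrist"); s=monitor.get_state(); print(s["time"],s["tcp_pos"],s["ee_rot"],s["q"])
print(d["o"]); cv2.imwrite("pics/w2.png",d["img"]); pickle.dump(d,open("w2.pkl","wb"))
E
```

```text
10.3 [ 0.46885708 -0.28154044  0.29804672] [ 2.41328304e+00  2.00998729e+00 -2.08260044e-03] [-0.31333889  0.20222195  0.86247139  1.84955412 -0.16516955  1.16403324
  0.42288702]
[ 0.48246916 -0.20974758  0.44053469]
```

View pics/w2.png

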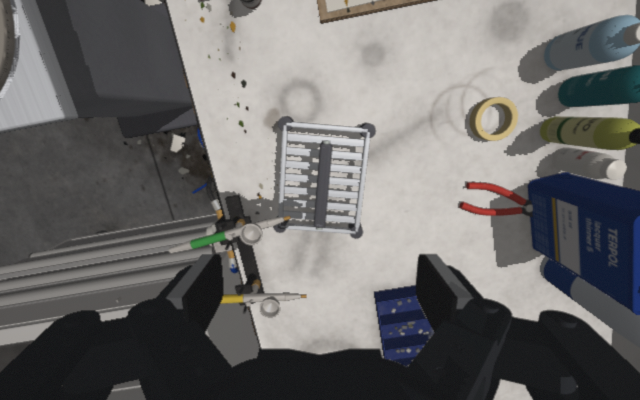

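The wrist view shows the upper tier with its bar from (326,143) to (321,226). A green-handled brush lies across the desk edge, with its tip near the tier's corner leg at (285,219). I'll measure the bar and the brush height.

```bash
python3 - <<'E'
from h import *
d=pickle.load(open("w2.pkl","rb")); p=cloud(d)
v,u=np.mgrid[0:400,0:640]
reg=(u>250)&(u<390)&(v>105)&(v<250)
m=(reg&(p[...,2]>.074)&(p[...,2]<.09)).astype(np.uint8)
n,l,st,c=cv2.connectedComponentsWithStats(m)
for i in range(1,n):
    if st[i,4]>15:
        r=cv2.minAreaRect(np.argwhere(l==i)[:,::-1].astype(np.float32)); q=p[l==i]
        print(c[i].round(1),st[i,4],q.mean(0).round(4),q[:,2].min().round(3),q[:,2].max().round(3),np.round(r[1],1))
        if st[i,4]>300:
            b=plane(d,cv2.boxPoints(r),.082)[:,:2]; ce=b.mean(0)
            e=b-np.roll(b,1,0); k=np.argmax(np.hypot(*e.T)); print("bar",ce.round(4),np.hypot(*e.T).round(4),"yaw",np.arctan2(-e[k][0]*np.sign(e[k][1]),abs(e[k][1])).round(4))
            vv=np.cov((q[:,:2]-q[:,:2].mean(0)).T); w,V=np.linalg.eigh(vv); print("pca",V[:,1], "median z",np.median(q[:,2]))
# brush line
for uu,vv in((200,241),(220,237),(251,233),(251,224),(262,223),(270,221),(276,219),(282,218),(288,217),(281,228),(366,130),(284,125),(356,231)): print((uu,vv),p[vv,uu].round(3),d["img"][vv,uu])
E
```

```text
[322.7 184.2] 1074 [ 0.4722 -0.2884  0.0815] 0.074 0.084 [12.6 89.4]
bar [ 0.4716 -0.29  ] [0.0148 0.1034 0.0137 0.1035] yaw -0.2589
pca [0.25565759 0.96676739] median z 0.08166886377812724
[255.4 233.3] 176 [ 0.3844 -0.3313  0.0836] 0.078 0.09 [21. 11.]
(200, 241) [ 0.311 -0.334  0.069] [ 66 131  62]
(220, 237) [ 0.337 -0.333  0.071] [ 68 134  64]
(251, 233) [ 0.379 -0.331  0.081] [181 186 190]
(251, 224) [ 0.384 -0.317  0.09 ] [148 153 159]
(262, 223) [ 0.391 -0.325  0.068] [159 165 171]
(270, 221) [ 0.402 -0.324  0.07 ] [155 162 167]
(276, 219) [ 0.409 -0.323  0.069] [147 153 159]
(282, 218) [ 0.416 -0.323  0.067] [141 148 154]
(288, 217) [ 0.424 -0.323  0.068] [ 69 120 154]
(281, 228) [ 0.408 -0.344  0.043] [50 48 49]
(366, 130) [ 0.534 -0.24   0.044] [189 185 185]
(284, 125) [ 0.438 -0.217  0.043] [146 142 143]
(356, 231) [ 0.503 -0.365  0.045] [139 136 136]
```

```bash
python3 - <<'E'
from h import *
d=pickle.load(open("w2.pkl","rb"))
cv2.imwrite("pics/w2c.png",cv2.resize(d["img"][105:265,195:395],None,fx=3.6,fy=3.6,interpolation=2))
E
```

```text
(no output)
```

View pics/w2c.png

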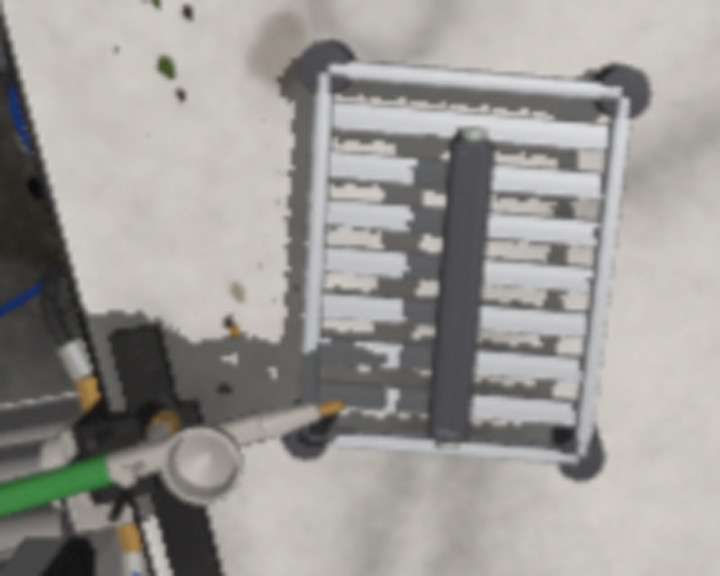

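>>> arm_command:
  rows:
    - [[0,-2,-10,0,0,-0.01],[1,-4,-28,0,0,-0.02],[1,-5,-46,0,0,-0.03],[1,-6,-64,0,0,-0.04],[2,-7,-82,0,0,-0.05],[2,-8,-98,0,0,-0.06],[2,-9,-112,0,0,-0.07],[2,-10,-124,0,0,-0.077],[2,-10,-130,0,0,-0.077],[2,-10,-130,0,0,-0.077]]
  grip: -0.2

```text
time: 11.13
tcp_pos: [0.4722, -0.2854, 0.1666]
ee_rot: [-2.48, -1.925, 0.002]
contact_force: [-0.4, 0.3, -0.6]
grip_width: 0.0511
grasp_force: 0.0
```

```bash
python3 - <<'E'
from h import *
d=pickle.load(open("w2.pkl","rb")); print("legavg",plane(d,np.array([[327,65],[620,88],[308,438],[582,455]])/3.6+[195,105],.042).mean(0))
d=grab("wrist"); s=monitor.get_state(); print(s["time"],s["tcp_pos"],s["ee_rot"],s["grip_width"])
rm=R.from_rotvec(s["ee_rot"]).as_matrix(); print("close axis",np.arctan2(rm[1,1],rm[0,1]),rm[:,2])
cv2.imwrite("pics/w3.png",d["img"]); pickle.dump(d,open("w3.pkl","wb"))
p=cloud(d)
m=((np.abs(p[...,0]-.472)<.09)&(np.abs(p[...,1]+.29)<.09)&(p[...,2]>.078)&(p[...,2]<.087)).astype(np.uint8)
n,l,st,c=cv2.connectedComponentsWithStats(m)
for i in range(1,n):
    if st[i,4]>300:
        r=cv2.minAreaRect(np.argwhere(l==i)[:,::-1].astype(np.float32)); q=p[l==i]
        b=plane(d,cv2.boxPoints(r),.082)[:,:2]; e=b-np.roll(b,1,0)
        w,V=np.linalg.eigh(np.cov((q[:,:2]).T)); print(st[i,4],q.mean(0).round(4),"bar",b.mean(0).round(4),np.hypot(*e.T).round(4),V[:,1],b.round(3).tolist())
E
```

```text
legavg [ 0.47193279 -0.29087629  0.042     ]
11.1833 [ 0.47255689 -0.28578637  0.16760422] [-2.48093944e+00 -1.92580632e+00  9.93787250e-04] 0.05139284146779176
close axis -0.2506267377329548 [-1.06729194e-03  3.42876011e-04 -9.99999372e-01]
2443 [ 0.4723 -0.2875  0.0816] bar [ 0.472  -0.2902] [0.102  0.0132 0.102  0.0148] [0.25578793 0.96673292] [[0.478, -0.239], [0.491, -0.242], [0.467, -0.341], [0.452, -0.338]]
```

View pics/w3.png

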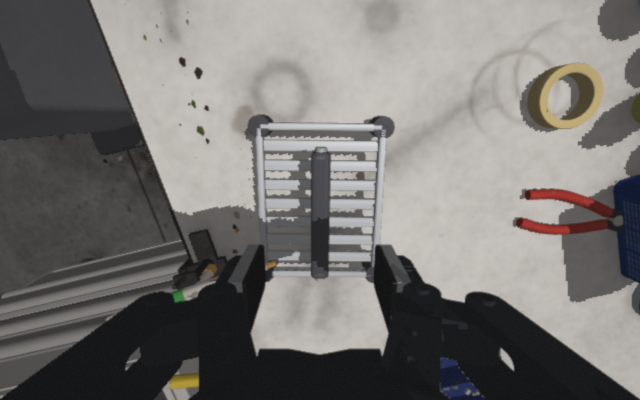

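The view shows the bar centred between the fingers (320,213), with the airbrush tip at (270,265) clear of the left finger's path.

>>> arm_command:
  rows:
    - [[-0.5,-4,-14,0,0,-0.008],[-0.5,-5,-30,0,0,-0.008],[-0.5,-5,-46,0,0,-0.008],[-0.5,-5,-60,0,0,-0.008],[-0.5,-5,-74,0,0,-0.008],[-0.5,-5,-86,0,0,-0.008],[-0.5,-5,-96,0,0,-0.008],[-0.5,-5,-104,0,0,-0.008],[-0.5,-5,-109,0,0,-0.008],[-0.5,-5,-109,0,0,-0.008]]

```text
time: 12.02
tcp_pos: [0.472, -0.2911, 0.0583]
ee_rot: [-2.489, -1.915, 0.001]
contact_force: [-0.2, -0.7, 0.3]
grip_width: 0.0516
grasp_force: 0.0
```

>>> arm_command:
  rows:
    - [[0,0,0,0,0,0],[0,0,0,0,0,0],[0,0,0,0,0,0],[0,0,0,0,0,0],[0,0,0,0,0,0],[0,0,0,0,0,0],[0,0,0,0,0,0],[0,0,0,0,0,0],[0,0,0,0,0,0],[0,0,0,0,0,0]]
  grip: 1
  grip_force: 80

```text
time: 12.85
tcp_pos: [0.4726, -0.2913, 0.0596]
ee_rot: [2.489, 1.916, 0.001]
contact_force: [-0.9, -0.2, 5.8]
grip_width: 0.0124
grasp_force: 77.9
```

```bash
python3 - <<'E'
from h import *
s=monitor.get_state(); rm=R.from_rotvec(s["ee_rot"]).as_matrix(); print(s["time"],s["tcp_pos"],np.arctan2(rm[1,1],rm[0,1]),rm[:,2],s["contact_force"],s["grip_width"],s["grasp_force"])
E
```

```text
12.85 [ 0.47259137 -0.29130972  0.05961008] -0.25907352508697773 [ 8.70289057e-04 -1.06306690e-04 -9.99999616e-01] [-0.90708564 -0.15505662  5.82789569] 0.012374270005660113 77.94647097587585
```

>>> arm_command:
  rows:
    - [[0,0,2,0,0,0],[0,0,5,0,0,0],[0,0,7,0,0,0],[3,1,7,0,0,0],[10,4,7,0,0,0],[20,8,7,0,0,0],[32,13,7,0,0,0],[45,18,7,0,0,0],[56,23,7,0,0,0],[62,26,7,0,0,0]]

```text
time: 13.68
tcp_pos: [0.5366, -0.2637, 0.0658]
ee_rot: [2.488, 1.918, 0.0]
contact_force: [-0.2, 0.6, -3.7]
grip_width: 0.0124
grasp_force: 78.1
```

```bash
python3 - <<'E'
from h import *
d=grab("wrist"); s=monitor.get_state(); print(s["time"],s["tcp_pos"],s["contact_force"],s["grip_width"])
cv2.imwrite("pics/w4.png",d["img"])
p=cloud(d)
for n,m in(("bar",(p[...,2]>.08)&(p[...,2]<.1)),("deck",(p[...,2]>.042)&(p[...,2]<.062)&(d["img"].min(2)>120))):
    m=m&(np.abs(p[...,0]-.534)<.07)&(np.abs(p[...,1]+.265)<.09)&(np.arange(400)[:,None]<240)
    q=p[m]; A=np.c_[q[:,:2]-[.534,-.265],np.ones(len(q))]; 
    for _ in range(4):
        c=np.linalg.lstsq(A,q[:,2],rcond=None)[0]; k=np.abs(A@c-q[:,2])<.003; A,q=A[k],q[k]
    print(n,len(q),c.round(4))
E
```

```text
13.7333 [ 0.5370633  -0.26334325  0.0657075 ] [ 0.67173717  1.28300904 -2.21028461] 0.012673418244279595
bar 2558 [-0.0114 -0.0283  0.0888]
deck 10133 [0.0159 0.0717 0.0439]
```

View pics/w4.png

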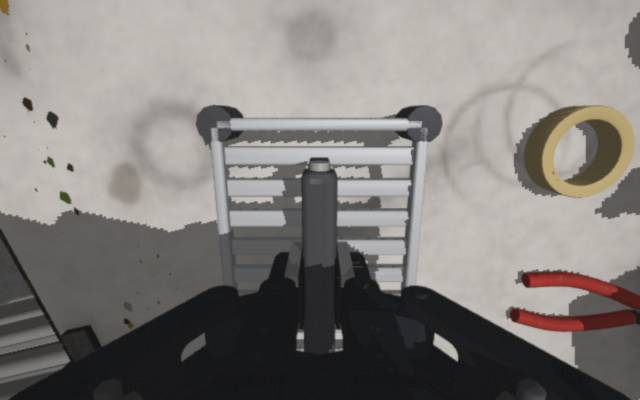

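The tier is held and lifted, clear of the airbrush. The bar runs from (318,165) to (318,330), centred in the fingers.

>>> arm_command:
  rows:
    - [[0,0,8,0,0,0],[0,0,24,0,0,0],[0,0,44,0,0,0],[0,0,66,0,0,0],[0,0,88,0,0,0.01],[-3,8,108,0,0,0.02],[-6,24,122,0,0,0.03],[-9,46,130,0,0,0.04],[-12,72,134,0,0,0.05],[-15,100,134,0,0,0.06]]

```text
time: 14.57
tcp_pos: [0.5185, -0.1657, 0.2014]
ee_rot: [2.433, 1.986, 0.002]
contact_force: [1.0, 0.3, -3.7]
grip_width: 0.0122
grasp_force: 78.3
```

>>> arm_command:
  rows:
    - [[-3,30,0,0,0,0.01],[-6,60,0,0,0,0.02],[-9,90,0,0,0,0.03],[-12,120,0,0,0,0.04],[-15,150,0,0,0,0.05],[-18,180,0,0,0,0.06],[-21,210,0,0,0,0.07],[-24,240,0,0,0,0.08],[-27,270,0,0,0,0.09],[-30,300,0,0,0,0.1]]

```text
time: 15.4
tcp_pos: [0.4886, 0.1352, 0.2005]
ee_rot: [-2.329, -2.108, -0.0]
contact_force: [0.6, 0.5, -2.9]
grip_width: 0.0123
grasp_force: 78.3
```

>>> arm_command:
  rows:
    - [[-3,30,0,0,0,0.01],[-5,60,0,0,0,0.02],[-7,90,0,0,0,0.03],[-9,120,0,0,0,0.04],[-11,148,0,0,0,0.05],[-12,172,0,0,0,0.06],[-13,188,0,0,0,0.065],[-13,197,0,0,0,0.068],[-13,200,0,0,0,0.068],[-13,200,0,0,0,0.068]]

```text
time: 16.23
tcp_pos: [0.4765, 0.3341, 0.2]
ee_rot: [2.256, 2.185, -0.001]
contact_force: [-0.0, -0.7, -2.3]
grip_width: 0.0124
grasp_force: 78.3
```

```bash
cat > chk.py <<'E'
from h import *
s=monitor.get_state(); d=grab("wrist"); rm=R.from_rotvec(s["ee_rot"]).as_matrix()
print(s["time"],s["tcp_pos"],np.arctan2(rm[1,1],rm[0,1]),rm[:,2],s["contact_force"],s["grip_width"])
p=cloud(d); z0=s["tcp_pos"][2]+.0165; pickle.dump(d,open("w5.pkl","wb"))
print(d["o"])
E
python3 chk.py; python3 - <<'E'
from h import *
d=pickle.load(open("w5.pkl","rb")); cv2.imwrite("pics/w5.png",d["img"])
E
```

```text
16.2333 [0.47653553 0.33405376 0.200029  ] -0.03189732370950709 [-9.00446175e-06 -4.81317709e-04 -9.99999884e-01] [-0.0378029  -0.68250949 -2.3218705 ] 0.012384871138528517
[0.47932298 0.40422588 0.34261791]
```

View pics/w5.png

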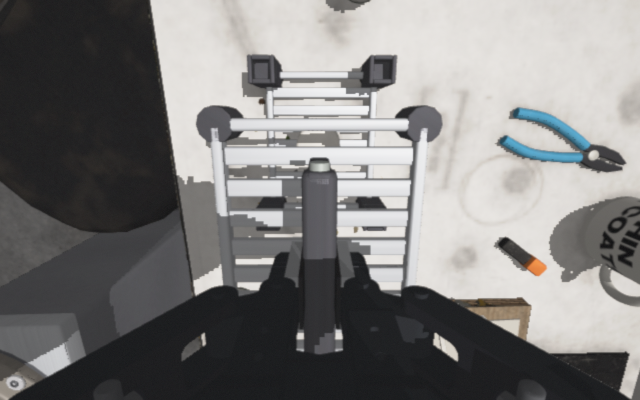

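```bash
cat > m.py <<'E'
from h import *
import sys
d=pickle.load(open("w5.pkl","rb")); p=cloud(d); t=np.array(eval(sys.argv[1]))
g=d["img"].max(2); v,u=np.mgrid[0:400,0:640]; dz=p[...,2]-(t[2]-.0155)
# rails: bright pixels near deck height
m=(np.abs(dz)<.012)&(d["img"].min(2)>110)&(v<285); q=p[m]
k=np.abs(np.abs(q[:,0]-t[0])-.055)<.012; q=q[k]; A=np.c_[q[:,:2]-t[:2],np.ones(len(q))]
for _ in range(5):
    c=np.linalg.lstsq(A,q[:,2],rcond=None)[0]; e=np.abs(A@c-q[:,2])<.002; A,q=A[e],q[e]
print("rail plane slope x,y, z-tcp",len(q),c[:2].round(4),(c[2]-t[2]).round(4))
# leg caps
m=((np.abs(dz)<.01)&(g<105)&(v<180)).astype(np.uint8); n,l,st,cc=cv2.connectedComponentsWithStats(m)
for i in range(1,n):
    if st[i,4]>150:
        x0,y0,w,h=st[i,:4]; mz=np.nanmedian(p[l==i][:,2]); print("leg",st[i],mz.round(4)); 
        for uv in((x0-.5,y0+h/2),(x0+w-.5,y0+h/2),(x0+w/2,y0-.5)): print("   ",(plane(d,uv,mz)[0]-t).round(4))
E
python3 m.py "[.47654,.33405,.20003]"
python3 - <<'E'
from lt import *
posts(pickle.load(open("w5.pkl","rb")))
E
```

```text
rail plane slope x,y, z-tcp 2441 [-0.0015  0.0056] -0.0163
leg [197 106  40  37 969] 0.1843
    [-0.0556  0.0663 -0.0157]
    [-0.0366  0.0657 -0.0157]
    [-0.0448  0.0746 -0.0157]
leg [402 130  16  50 162] 0.1809
    [ 0.0431  0.0483 -0.0191]
    [ 0.051   0.0481 -0.0191]
    [ 0.0468  0.0606 -0.0191]
[261.   69.7] 452 [0.4328 0.439  0.0573] [0.4329 0.4395 0.058 ] [28. 28.]
[380.9  69.8] 402 [0.5309 0.4359 0.0573] [0.5309 0.4361 0.058 ] [27. 26.]
[629.4 251. ] 685 [0.7696 0.2681 0.0587] [0.77   0.2674 0.058 ] [61. 20.]
[268.  228.4] 94 [0.4284 0.3011 0.0575] [0.4285 0.3012 0.058 ] [ 3. 24.]
[374. 228.] 67 [0.5273 0.2985 0.0575] [0.5272 0.2987 0.058 ] [ 2. 22.]
[626.6 299.1] 118 [0.778  0.2166 0.0591] [0.7793 0.2158 0.058 ] [18.4  7.8]
```

>>> arm_command:
  rows:
    - [[0,5,0,0,0,0],[1,15,0,0,0,0],[1,26,0,0,0,0],[2,35,-4,0,0,0],[2,40,-14,0,0,0],[2,40,-28,0,0,0],[2,40,-42,0,0,0],[2,40,-56,0,0,0],[2,40,-65,0,0,0],[2,40,-70,0,0,0]]

```text
time: 17.12
tcp_pos: [0.4776, 0.3746, 0.1281]
ee_rot: [2.255, 2.187, -0.004]
contact_force: [-0.1, -0.7, -3.6]
grip_width: 0.0123
grasp_force: 78.2
```

```bash
python3 chk.py; python3 - <<'E'
from h import *
d=pickle.load(open("w5.pkl","rb")); s=grab("scene")
a=cv2.resize(d["img"][60:260,180:460],(784,560)) 
u,v=proj(s,[.479,.374,.09])[0].astype(int); b=cv2.resize(s["img"][v-35:v+40,u-55:u+50],(560,400),interpolation=2)
o=np.zeros((600,800,3),np.uint8); o[:400,:560]=b; o[360:,560:]=cv2.resize(d["img"],(240,240)); cv2.imwrite("pics/w6.png",np.vstack([cv2.resize(d["img"][60:200,180:460],(560,280)),cv2.resize(b,(560,320))]))
E
```

```text
17.1167 [0.47764883 0.37456654 0.1280599 ] -0.030784796124938497 [-0.00141444 -0.00177423 -0.99999743] [-0.12637369 -0.65103701 -3.5584104 ] 0.012319158876550553
[0.48058006 0.44493418 0.27054259]
```

View pics/w6.png

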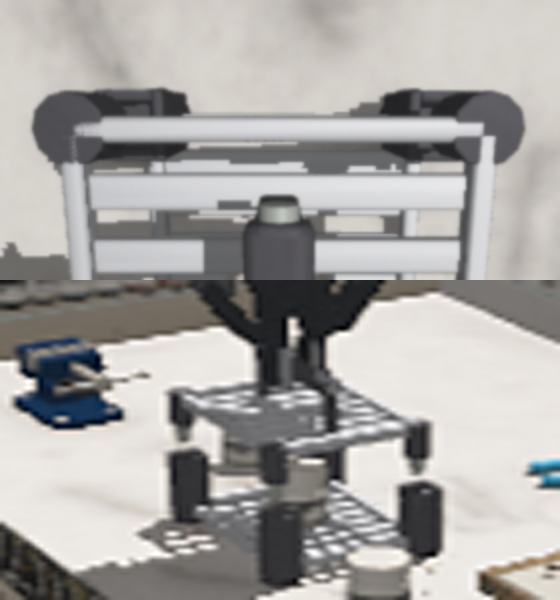

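The wrist crop shows the legs at (65,125) and (490,125), symmetric about the posts. In the scene crop the feet hang over the posts within 1–2 mm. I'll lower slowly.

>>> arm_command:
  rows:
    - [[0,0,0,0,0,0],[0,0,-1,0,0,0],[0,0,-3,0,0,0],[0,0,-5,0,0,0],[0,0,-7,0,0,0],[0,0,-9,0,0,0],[0,0,-11,0,0,0],[0,0,-13,0,0,0],[0,0,-14,0,0,0],[0,0,-14,0,0,0]]

```text
time: 18.05
tcp_pos: [0.4782, 0.3747, 0.1157]
ee_rot: [2.256, 2.187, -0.001]
contact_force: [0.4, 0.7, -3.5]
grip_width: 0.0122
grasp_force: 78.2
```

>>> arm_command:
  rows:
    - [[0.3,-0.5,-0.5,0,0,0],[0.3,-0.5,-1.5,0,0,0],[0.3,-0.5,-2.5,0,0,0],[0.3,-0.5,-3.5,0,0,0],[0.3,-0.5,-4.5,0,0,0],[0.3,-0.5,-5.5,0,0,0],[0.3,-0.5,-6.5,0,0,0],[0.3,-0.5,-7,0,0,0],[0.3,-0.5,-7,0,0,0],[0.3,-0.5,-7,0,0,0]]

```text
time: 18.88
tcp_pos: [0.4786, 0.3743, 0.109]
ee_rot: [-2.256, -2.187, 0.0]
contact_force: [0.6, 0.2, -2.4]
grip_width: 0.0125
grasp_force: 78.2
```

>>> arm_command:
  rows:
    - [[0,0,-0.8,0,0,0],[0,0,-1.6,0,0,0],[0,0,-2.4,0,0,0],[0,0,-3.2,0,0,0],[0,0,-4,0,0,0],[0,0,-4.6,0,0,0],[0,0,-5,0,0,0],[0,0,-5.3,0,0,0],[0,0,-5.3,0,0,0],[0,0,-5.3,0,0,0]]

```text
time: 19.72
tcp_pos: [0.4786, 0.3743, 0.1038]
ee_rot: [-2.256, -2.187, 0.0]
contact_force: [-1.2, 0.3, -0.8]
grip_width: 0.0124
grasp_force: 78.5
```

>>> arm_command:
  rows:
    - [[0,0,-0.3,0,0,0],[0,0,-0.6,0,0,0],[0,0,-0.8,0,0,0],[0,0,-0.8,0,0,0],[0,0,-0.8,0,0,0],[0,0,-0.8,0,0,0],[0,0,-0.8,0,0,0],[0,0,-0.8,0,0,0],[0,0,-0.8,0,0,0],[0,0,-0.8,0,0,0]]

```text
time: 20.55
tcp_pos: [0.4786, 0.3744, 0.1035]
ee_rot: [-2.255, -2.186, -0.0]
contact_force: [-4.9, -2.8, 12.1]
grip_width: 0.0123
grasp_force: 80.4
```

>>> arm_command:
  rows:
    - [[0,0,0.5,0,0,0],[0,0,0.5,0,0,0],[0,0,0.5,0,0,0],[0,0,0.5,0,0,0],[0,0,0.5,0,0,0],[0,0,0.5,0,0,0],[0,0,0.5,0,0,0],[0,0,0.5,0,0,0],[0,0,0.5,0,0,0],[0,0,0.5,0,0,0]]
  grip: -0.2

```text
time: 21.38
tcp_pos: [0.4786, 0.3743, 0.1034]
ee_rot: [-2.256, -2.187, 0.0]
contact_force: [0.9, -0.2, 0.1]
grip_width: 0.0517
grasp_force: 0.0
```

>>> arm_command:
  rows:
    - [[0,0,5,0,0,0],[0,0,12,0,0,0],[0,0,22,0,0,0],[0,0,34,0,0,0],[0,0,50,0,0,0],[0,0,70,0,0,0],[0,0,90,0,0,0],[0,0,105,0,0,0],[0,0,110,0,0,0],[0,0,110,0,0,0]]

```text
time: 22.22
tcp_pos: [0.4792, 0.3748, 0.2155]
ee_rot: [-2.255, -2.186, -0.005]
contact_force: [-0.2, -0.0, 0.4]
grip_width: 0.0516
grasp_force: 0.0
```

```bash
python3 chk.py; python3 - <<'E'
from h import *
d=pickle.load(open("w5.pkl","rb")); p=cloud(d)
m=((np.abs(p[...,0]-.479)<.08)&(np.abs(p[...,1]-.374)<.08)&(p[...,2]>.121)&(p[...,2]<.131)).astype(np.uint8)
n,l,st,c=cv2.connectedComponentsWithStats(m)
for i in range(1,n):
    if st[i,4]>300:
        r=cv2.minAreaRect(np.argwhere(l==i)[:,::-1].astype(np.float32)); q=p[l==i]
        b=plane(d,cv2.boxPoints(r),.126)[:,:2]
        A=np.c_[q[:,:2]-q[:,:2].mean(0),np.ones(len(q))]; print(q.mean(0).round(4),b.mean(0).round(4),np.linalg.lstsq(A,q[:,2],rcond=None)[0].round(4),np.linalg.eigh(np.cov(q[:,:2].T))[1][:,1])
q=p[(np.abs(p[...,0]-.479)<.07)&(np.abs(p[...,1]-.374)<.085)&(np.abs(p[...,2]-.088)<.008)&(d["img"].min(2)>110)]
q=q[np.abs(np.abs(q[:,0]-.479)-.055)<.01]; A=np.c_[q[:,:2]-[.479,.374],np.ones(len(q))]
for _ in range(5):
    c=np.linalg.lstsq(A,q[:,2],rcond=None)[0]; e=np.abs(A@c-q[:,2])<.002; A,q=A[e],q[e]
print("rails",len(q),c.round(4))
s=grab("scene"); j=s["img"]; u,v=proj(s,[.479,.374,.07])[0].astype(int)
cv2.imwrite("pics/fin.png",np.hstack([cv2.resize(j[v-40:v+50,u-50:u+130],(540,270)*1,interpolation=2),cv2.resize(d["img"],(260,270))]))
E
```

```text
22.2167 [0.47917835 0.37483072 0.21550106] -0.031050308761118403 [ 0.0017711   0.00255542 -0.99999517] [-0.24965182 -0.03532815  0.37291927] 0.05164630972344763
[0.48164755 0.44456859 0.35827995]
[0.4794 0.3776 0.1256] [0.4795 0.375 ] [ 0.0006 -0.0011  0.1256] [0.02698535 0.99963583]
rails 1579 [0.     0.0006 0.0876]
```

View pics/fin.png

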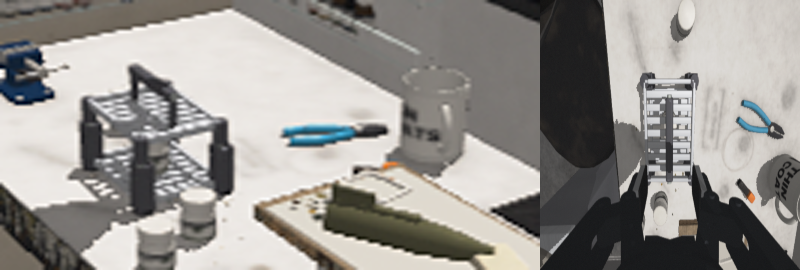

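The bar is 0.126 m at its top, so its centre is 0.120 m up, which is the seated height. It is within about 1 mm of the lower tier's centre and level, with all feet in the posts and the pot standing inside. I'm handing the job in.

```bash
python3 -c "
from h import *
print(workorder.close_job())"
```

```text
the job is handed in; nothing more can be done
None
```

The pot is on the lower deck, the upper tier is seated level in all four sockets to within about 1 mm, the slim jar was left alone, and I handed the job in at about 22 s; no verdict came back.

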